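# Lock the last cover screw of a clamped control box

## Robot

A 6-joint arm with a two-finger parallel gripper is mounted at the origin on the work surface. World frame = base frame: x ahead of the robot, y to its left, z up, the work surface at z = 0. Lengths are in mm, angles in rad, forces in N, time in s.
With the tool pointing down it reaches from about 300 to 850 mm from the base axis. Payload 5.4 kg.
Tool frame: the origin (TCP) lies at the very end of the fingers, on their centre line; the grasp point (between the pads) lies 19 mm behind it; z points along the fingers, y is the line along which they close (so a half turn about z gives the same grasp; the last joint's range is limited). The gripper opens to 85 mm and grips with 20 to 120 N. Pads are 22 mm wide; open, the fingers measure 114 mm over their backs; the gripper's body (76 mm by 85 mm) begins 54 mm behind the grasp point. The pads swing forward as they close: fully open they stand 13 mm farther back than shut.
Start: joints at [-1.39, 0.158, 1.597, -0, 1.386, -0.21], TCP at [219.009, -531.64, 231.299] pointing down, gripper open.
Joint ranges: [-2.91, 2.91], [-0.94, 2.29], [0.18, 2.7], [-1.29, 4.43], [0.17, 2.64], [-3, 3]. Speed limits (rad/s): [2.57, 2.57, 3.14, 3.14, 3.14, 3.14].

## Interface

Orientations are given as [roll, pitch, yaw] about the fixed x, y, z axes, in that order (R = Rz(yaw) Ry(pitch) Rx(roll)).
In Python, from cell import r, cams, ticket gives the robot as it stands.
- The arm moves only by the tool servo_tool, never from a script. Its arguments are lists of equal length, an entry for each row: "xyz": the shift along the tool's x, y, z in mm, a list of three; "rotation": the turn, a rotation vector about the tool's x, y, z in degrees, a list of three. A call has 1 to 20 rows; each row is the pose to reach, as a shift and turn from the pose commanded when the call began, along the tool's axes at that moment; what a row does not reach only later rows make up. A row lasts 1/8 s, in which the tool goes at most 62.5 mm and 10.7 degrees, less where a joint would pass 70% of its speed; a pose out of reach is approached as far as the arm can. A call with a gripper value outside its range is refused whole. "jaw" is the closure, from -1 (fully open) to 1 (shut), set as the call begins (left out, the last holds). The fingers move at their own pace and stop on an object; "force" is the grip in N (left out, the last holds). Time passes only in rows, so rows that repeat a pose let the fingers close. It gives the time, the measured TCP pose, the force, the opening and the grip force at its end, in the units of the state.
- r.read_state(): the state, without advancing time (a new reading comes with each control period).
- cams.grab_frame(name): name is "scene" or "top" or "wrist"; returns the picture (480x640x3 uint8, red, green, blue); there is no depth.
- cams.camera_params(name): a dict with "fx", "fy", "cx", "cy" (pixels), "dist" ([k1, k2, p1, p2, k3] as OpenCV has them; the pictures are not rectified), "R" (3x3) and "t" (3): a world point X has camera coordinates R X + t. Camera axes: x right, y down, z forward; pixel columns grow to the right and rows downward; lengths in mm; the calibration is good to about 2 mm. A picture is of the moment at which its call begins: read the wrist's pose just before it. camera_params takes no time and is no camera call; for the wrist camera it gives the pose at the moment of the call.
- ticket.sign_off(): hands the job in; it is judged then, once.
The state is a dict: "time": time; "joints": joint angles; "qd": joint speeds; "joint_torque": joint torques, N m; "ee_pos": TCP position; "tcp_rot": TCP orientation; "wrist_force": force on the tool from outside, world axes, zero at the start; "torque": the same for the moment, N m; "gripper_width": finger opening in mm; "grip_force": force on a finger pad.
Only numpy, scipy, OpenCV 4.12 (cv2) and the standard library are available. Lean on these libraries where they do the work, as an engineer would, in place of code of your own. Each camera call takes 0.05 s, during which the arm holds its last target. There are 200 camera calls.

## Task

The control box clamped in the fixture has one quarter-turn cover screw still open: its slot points across the box instead of along its long side. Take the big flat driver from the rack, seat its blade fully in that slot, and turn the screw clockwise right up to its stop with the blade kept down in the slot and off the plastic cover. Then hang the driver back in the rack, fully down and upright, and leave the other screws and drivers as they are.

Things in the scene. Friction and masses are not known exactly. Their poses are not given: they have to be found in the camera images.
- wide_driver: The big flat screwdriver, largest of three that hang in the rack handle up (all black handles). 170 mm long, 0.11 to 0.22 kg. Origin at the middle of the blade's tip edge, z along the driver to the handle end. Blade tip 12 mm wide along x, 2 mm thick along y, parallel for 7 mm, then tapering into a round 8 mm shaft. A 30 mm round collar begins at z = 80 mm; its flat underside rests on the rack.
- wide_driver_grip (a point): Good grip point on the wide driver's axis, 125 mm above its tip, taken from above; axes as the driver. The handle here is a hexagon 30 mm across flats, one pair of flats facing +y and -y and the others every 60 degrees; it runs from 35 mm below to 37 mm above this point, with a dome to 45 mm above. A firm grip (about 90 N) is needed for turning.
- narrow_driver: Bystander: thinner driver in the rack, handle 21 mm across flats, 150 mm long, origin at its tip, z up. Leave it in the rack.
- nut_driver: Bystander: nut driver with a 13 mm socket end in the rack, handle 21 mm across flats, 150 mm long, origin at its tip, z up. Leave it in the rack.
- rack: Grey sheet-steel driver rack fixed to the bench, 208 mm long (y), foot 110 mm and shelf 56 mm deep (x). Origin under its middle on the bench. The shelf, top at z = 105 mm, 6 mm thick, has three round through holes 18 mm in diameter at x = 0, y = -68, 0, +68 mm, one driver in each, in random order, at any yaw. A hung driver's collar lies flat on the shelf and its tip is 25 mm above the bench.
- open_screw (a joint): Turn angle of the cover screw that is still open, rad: 0 = slot along the box's x (open), grows clockwise seen from above, hard stop at 1.571 = slot along the box's y (locked). Starts at 0 to 0.35. Stiff to turn (about 0.1 N m of friction) and stays where it is left.
- open_screw_slot (a point): Middle of the floor of the open screw's slot, at any of the cover's four corners; turns with the screw: x along the slot, z up. Steel head 22 mm across, its top 5 mm above this point. The slot runs right across the head, 3.6 mm wide, 5 mm deep, upper edges chamfered 1.5 mm. The blade has about 0.13 rad of play either way, so turn the driver that much past the screw's own angle.
- locked_screw_1 (a joint): Turn angle of another cover screw of the same kind, locked at 1.571. Leave it.
- locked_screw_2 (a joint): Turn angle of another cover screw of the same kind, locked at 1.571. Leave it.
- locked_screw_3 (a joint): Turn angle of another cover screw of the same kind, locked at 1.571. Leave it.
- box: Grey plastic control box held fast by the fixture, 134 x 174 mm (x, y), cover top 65 mm above its origin (80 mm above the bench); screw heads stand 9 mm above the cover. Origin under its middle, z up, long side along y. Cover screws at x = +-48, y = +-68 mm. Beside each, a small moulded rib on the cover shows the locked direction (along y).
- fixture: Aluminium fixture plate 170 x 350 x 15 mm (x, y, z) fixed to the bench, origin under its middle, axes as the box. A closed toggle clamp stands at each short side of the box (y = +-135 mm), its rubber foot on the cover at x = 0, y = +-75 mm; arms reach to 115 mm and the upright handles to 157 mm above the bench.
Mind the look-alikes: they are no part of the job. Several things look just like the rack: the one meant starts farthest to the robot's right.

How it is judged:
By the outcome, as a careful person would: the job done as asked, in the order asked, and still so for the second after the job is handed in, with the robot touching nothing.
It also fails if it takes over 61 s, if anything falls off the work surface, if the arm or the gripper's body presses on something with over 40 N, if the wrist force passes 120 N, or if a joint passes its speed limit or range.

## Working session

There is one attempt and no reset: what is moved stays moved. The work goes in short steps, Python scripts to look and compute and a tool call to move; the robot and the scene stay as the last step left them, time stands still between calls to the robot, and variables do not carry over. Pictures are saved under pics/ and viewed, at most 10 in all, crops included, and the job is handed in when it is done.

Besides the shell and the picture viewer there is one more tool, called after "Emit:" by a JSON object that holds its "api" and its "payload", one argument or row to a line. servo_tool: Moves the arm, as the interface text tells. Its arguments: {"type":"object","properties":{"xyz":{"type":"array"},"rotation":{"type":"array"},"jaw":{"type":"number"},"force":{"type":"number"}},"required":["xyz","rotation"]}

```bash
ls; mkdir -p pics; python3 - <<'E'
from cell import r,cams
import cv2,numpy as np
s=r.read_state(); print(s)
for n in("top","scene"):
    im=cams.grab_frame(n); cv2.imwrite(f"pics/{n}0.png",im[:,:,::-1]); p=cams.camera_params(n); print(n,p)
print(cams.camera_params("wrist"))
E
```

```text
pics
{'time': 0.0, 'joints': array([-1.39007865e+00,  1.59022230e-01,  1.59825915e+00, -4.47626717e-06,
        1.38621499e+00, -2.10103123e-01]), 'qd': array([ 0.00079212, -0.00097004, -0.00086576,  0.00244522,  0.00178026,
        0.0004625 ]), 'joint_torque': array([-1.59701244e-04, -3.96007168e+01, -3.31424403e+01, -1.75825767e-04,
        8.77581595e-03,  1.22520728e-05]), 'ee_pos': array([ 218.90947704, -531.03482885,  230.31849612]), 'tcp_rot': array([-3.13972988e+00, -3.92739651e-04,  3.90821263e-01]), 'wrist_force': array([-1.11382847,  0.47852644,  0.09782539]), 'torque': array([0.00356272, 0.00624902, 0.00190993]), 'grip_force': 0.0, 'gripper_width': 85.02913842558964}
top {'fx': 522.822312967545, 'fy': 522.822312967545, 'cx': 313.5227250584554, 'cy': 242.06140455885622, 'dist': array([0.03411909, 0.        , 0.        , 0.        , 0.        ]), 'R': array([[ 6.40008651e-04, -9.99712747e-01, -2.39585682e-02],
       [-9.96049689e-01,  1.49011182e-03, -8.87851136e-02],
       [ 8.87953108e-02,  2.39207477e-02, -9.95762618e-01]]), 't': array([ 131.41058629,  546.49913774, 1377.29160241])}
scene {'fx': 526.8098344277835, 'fy': 526.8098344277835, 'cx': 322.84451260151883, 'cy': 235.82458138727984, 'dist': array([-0.14574805,  0.        ,  0.        ,  0.        ,  0.        ]), 'R': array([[ 0.70110568,  0.71305417,  0.00213754],
       [ 0.5341149 , -0.52317411, -0.66408593],
       [-0.47241094,  0.46673611, -0.7476532 ]]), 't': array([-440.18731593, -144.70194481, 1304.37381089])}
{'fx': 419.76448941821485, 'fy': 419.76448941821485, 'cx': 320.4887395399137, 'cy': 250.5968071954382, 'dist': array([-0.03743931,  0.        ,  0.        ,  0.        ,  0.        ]), 'R': array([[ 0.38141852, -0.92439971, -0.00225361],
       [-0.88496502, -0.36584961,  0.28808153],
       [-0.26712697, -0.10788527, -0.95760323]]), 't': array([-573.95758259,  -36.29497697,  379.60914187])}
```

View pics/top0.png

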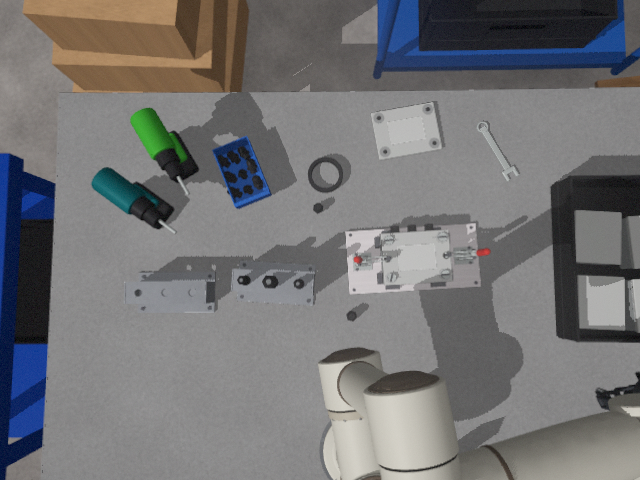

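View pics/scene0.png

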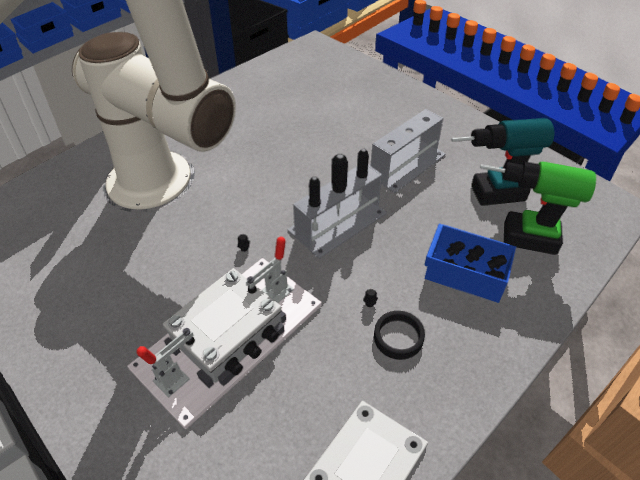

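```bash
cat > h.py <<'E'
import cv2,numpy as np
from cell import r,cams
def ray(p,px):
    K=np.array([[p['fx'],0,p['cx']],[0,p['fy'],p['cy']],[0,0,1]])
    u=cv2.undistortPoints(np.array(px,float).reshape(-1,1,2),K,p['dist']).reshape(-1,2)
    d=np.c_[u,np.ones(len(u))]@p['R']; return -p['R'].T@p['t'],d
def onz(p,px,z):
    c,d=ray(p,px); return c+d*((z-c[2])/d[:,2])[:,None]
def proj(p,X):
    K=np.array([[p['fx'],0,p['cx']],[0,p['fy'],p['cy']],[0,0,1]])
    return cv2.projectPoints(np.array(X,float).reshape(-1,1,3),cv2.Rodrigues(p['R'])[0],p['t'],K,p['dist'])[0].reshape(-1,2)
def blobs(m,amin,amax):
    n,l,st,c=cv2.connectedComponentsWithStats(m.astype(np.uint8))
    return [(st[i][4],c[i],st[i][:4]) for i in range(1,n) if amin<=st[i][4]<=amax]
E
python3 - <<'E'
from h import *
p=cams.camera_params("top"); im=cv2.imread("pics/top0.png"); g=im.max(2)
print("top cam",-p['R'].T@p['t'])
w=cams.camera_params("wrist"); print("wrist cam",-w['R'].T@w['t'])
sub=np.zeros_like(g); sub[255:310,225:320]=g[255:310,225:320]<45
for b in blobs(sub>0,10,2000): print(b, onz(p,[b[1]],190)[0], onz(p,[b[1]],170)[0])
a=cv2.resize(im[215:310,225:325],None,fx=4,fy=4,interpolation=2); c=cv2.resize(im[215:310,340:495],None,fx=4,fy=4,interpolation=2)[:, :620]
cv2.imwrite("pics/c1.png",cv2.resize(im[210:310,340:500],None,fx=5,fy=5,interpolation=2))
E
```

```text
top cam [ 421.95915638   97.61264852 1423.12488876]
wrist cam [ 288.20210815 -502.89049469  372.67737759]
(np.int32(57), array([245.42105263, 280.        ]), array([240, 276,  10,   9], dtype=int32)) [442.31006548 287.87424953 190.        ] [442.640136   290.96009433 170.        ]
(np.int32(64), array([272.875 , 280.4375]), array([266, 276,  12,  11], dtype=int32)) [441.26461977 222.99924059 190.        ] [441.57773426 225.03288038 170.        ]
```

View pics/c1.png

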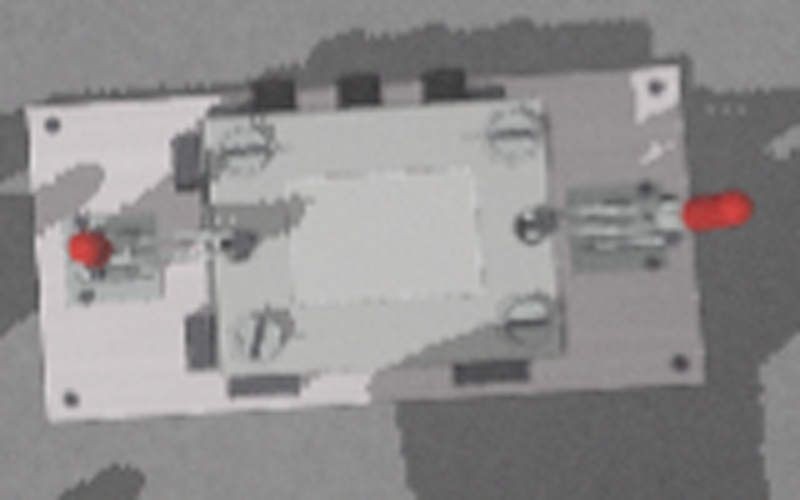

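```bash
cat >> h.py <<'E'
from scipy.spatial.transform import Rotation as Ro
def shift(pos,yaw):
    """tool-frame shift and rotvec(deg) from measured pose to a tool-down pose"""
    s=r.read_state(); R0=Ro.from_euler('xyz',s['tcp_rot']); R1=Ro.from_euler('xyz',[np.pi,0,yaw])
    return np.round(R0.inv().apply(np.array(pos)-s['ee_pos']),1), np.round((R0.inv()*R1).as_rotvec(degrees=True),1)
E
python3 - <<'E'
from h import *
p=cams.camera_params("top")
q=onz(p,[[392.4,277]],89)[0]; print(q)
s=np.array([[340+a/5,210+b/5] for a,b in [(247,148),(513,131),(528,317),(262,335)]]); S=onz(p,s,89); print(S)
print([np.linalg.norm(S[i]-S[i-1]) for i in range(4)])
print(shift([q[0],q[1],290],0.39),shift([441,223,310],0.39))
E
```

```text
[451.67338194 -70.48301523  89.        ]
[[ 546.94621141  -64.10149719   89.        ]
 [ 555.41091482 -198.89665014   89.        ]
 [ 460.89037107 -204.37278206   89.        ]
 [ 451.67338194  -70.48301523   89.        ]]
[np.float64(95.48631215335391), np.float64(135.06066956257055), np.float64(94.67904315797892), np.float64(134.20664122928022)]
(array([ 390.7, -337.3,  -58.9]), array([-0.1, -0. ,  0.1])) (array([ 492.7, -612.7,  -78.4]), array([-0.1, -0. ,  0.1]))
```

Emit:
{"api": "servo_tool", "payload": {
  "xyz": [
    [60,-50,-30],
    [110,-95,-59],
    [155,-135,-59],
    [200,-175,-59],
    [245,-212,-59],
    [290,-250,-59],
    [335,-290,-59],
    [370,-320,-59],
    [391,-337,-59],
    [391,-337,-59],
    [391,-337,-59]
  ],
  "rotation": [
    [0,0,0],
    [0,0,0],
    [0,0,0],
    [0,0,0],
    [0,0,0],
    [0,0,0],
    [0,0,0],
    [0,0,0],
    [0,0,0],
    [0,0,0],
    [0,0,0]
  ],
  "jaw": -0.2
}}

```text
time: 1.48
ee_pos: [451.7, -71.7, 290.0]
tcp_rot: [-3.142, 0.001, 0.39]
wrist_force: [0.3, 0.2, 0.2]
gripper_width: 51.2
grip_force: 0.0
```

```bash
python3 - <<'E'
from h import *
p=cams.camera_params("wrist"); im=cams.grab_frame("wrist")[:,:,::-1]; cv2.imwrite("pics/w1.png",im)
np.save("pics/w1p.npy",p,allow_pickle=True)
print(proj(p,[[451.7,-70.5,89]]),r.read_state()['ee_pos'],r.read_state()['gripper_width'],r.read_state()['time'])
E
```

```text
[[319.23729692 217.15787979]] [451.72100799 -72.01069222 290.07962871] 51.309285333787344 1.525
```

View pics/w1.png

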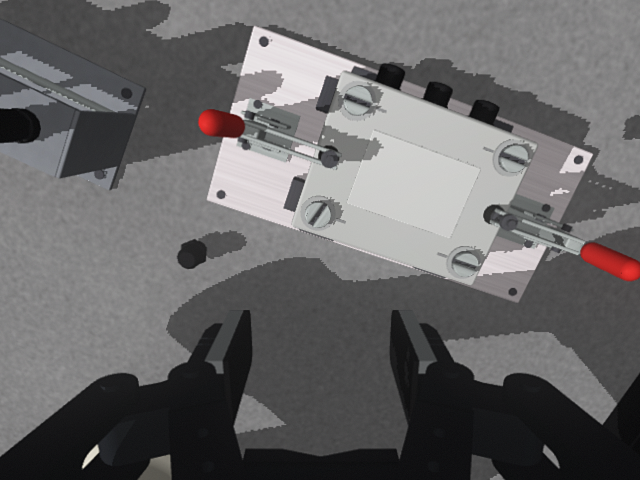

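```bash
cat >> h.py <<'E'
def darkline(g,c,rad,th=None):
    """dark elongated slot in disc of radius rad about pixel c: centroid, direction endpoints"""
    yy,xx=np.mgrid[:g.shape[0],:g.shape[1]]; d=np.hypot(xx-c[0],yy-c[1])<rad
    t=th or np.median(g[d])*0.6
    m=d&(g<t)
    n,l,st,ce=cv2.connectedComponentsWithStats(m.astype(np.uint8)); 
    i=min(range(1,n),key=lambda i:-st[i][4]); pts=np.argwhere(l==i)[:,::-1].astype(np.float32)
    rect=cv2.minAreaRect(pts); v=cv2.fitLine(pts,cv2.DIST_L2,0,.01,.01).ravel()
    return st[i][4],ce[i],v[:2],rect
E
python3 - <<'E'
from h import *
p=np.load("pics/w1p.npy",allow_pickle=True).item(); im=cv2.imread("pics/w1.png"); g=im.max(2)
P=[]
for c in [(317,212),(359,99),(514,158),(465,262)]:
    a,ce,v,rect=darkline(g,c,14); X=onz(p,[ce-8*v,ce,ce+8*v],88); d=X[2]-X[0]
    P.append(X[1]); print(a,ce,rect,X[1],"ang",np.degrees(np.arctan2(d[1],d[0]))%180)
P=np.array(P); print([np.linalg.norm(P[i]-P[i-1]) for i in range(4)], [np.degrees(np.arctan2(*(P[b]-P[a])[[1,0]])) for a,b in((3,0),(2,1),(0,1),(3,2))])
e=cv2.resize(im[185:240,290:345],None,fx=8,fy=8,interpolation=2)
print(shift([441,221,310],0.39))
E
```

```text
125 [317.92  212.064] ((314.8164367675781, 211.06185913085938), (11.484623908996582, 26.16692352294922), 35.83765411376953) [455.08786119 -67.915945    88.        ] ang 171.36253589867977
139 [357.56834532 100.68345324] ((357.7518005371094, 100.68247985839844), (26.655960083007812, 5.382453441619873), 19.98310661315918) [548.31104617 -62.96172524  88.        ] ang 92.54238021875966
123 [512.16260163 158.09756098] ((513.2000732421875, 158.60003662109375), (26.832813262939453, 6.260990619659424), 26.56505012512207) [ 556.47495998 -196.43278569   88.        ] ang 91.47686909260094
102 [463.40196078 263.80392157] ((464.12335205078125, 263.6712341308594), (24.812725067138672, 5.383893013000488), 20.556045532226562) [ 461.11117853 -201.9866726    88.        ] ang 92.659267963035
[np.float64(134.2059624215681), np.float64(93.35473480990083), np.float64(133.72050503155947), np.float64(95.52537082932312)] [np.float64(92.5723643098675), np.float64(93.5002027346446), np.float64(3.042044837061784), np.float64(3.3330813298391515)]
(array([ 101.3, -275.1,  -20. ]), array([-0.,  0., -0.]))
```

Emit:
{"api": "servo_tool", "payload": {
  "xyz": [
    [20,-55,-10],
    [40,-110,-20],
    [62,-165,-20],
    [82,-220,-20],
    [101,-275,-20],
    [101,-275,-20],
    [101,-275,-20]
  ],
  "rotation": [
    [0,0,0],
    [0,0,0],
    [0,0,0],
    [0,0,0],
    [0,0,0],
    [0,0,0],
    [0,0,0]
  ]
}}

```text
time: 2.4
ee_pos: [441.1, 220.5, 310.2]
tcp_rot: [3.141, 0.0, 0.39]
wrist_force: [0.8, -0.6, -0.1]
gripper_width: 51.3
grip_force: 0.0
```

```bash
python3 - <<'E'
from h import *
p=cams.camera_params("wrist"); im=cams.grab_frame("wrist")[:,:,::-1]; cv2.imwrite("pics/w2.png",im)
np.save("pics/w2p.npy",p,allow_pickle=True)
print(proj(p,[[441,221,195],[441,221,105]]))
E
```

```text
[[319.61249406 246.31090361]
 [319.81839465 216.55107293]]
```

View pics/w2.png

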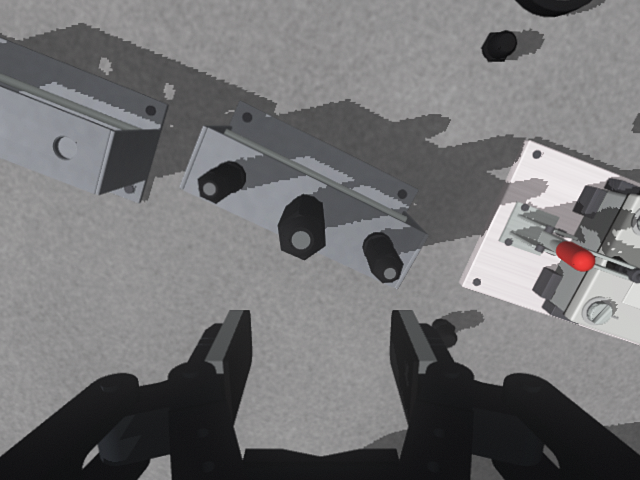

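```bash
python3 - <<'E'
from h import *
p=np.load("pics/w2p.npy",allow_pickle=True).item(); im=cv2.imread("pics/w2.png"); g=im.max(2)
s=np.zeros(g.shape,np.uint8); s[190:265,270:335]=g[190:265,270:335]
dark=(s>0)&(s<48)
bl=max(blobs(dark,100,9999),key=lambda b:b[0]); print(bl)
n,l=cv2.connectedComponents(dark.astype(np.uint8))
cn=max(cv2.findContours(dark.astype(np.uint8),0,1)[0],key=cv2.contourArea); h=cv2.convexHull(cn)
q=cv2.approxPolyDP(h,1.8,True).reshape(-1,2); print(q.tolist(), onz(p,q,187).round(1).tolist())
# light caps
for c,z in (((301,240),195),((209,189),175),((389,274),175)):
    w=g[c[1]-14:c[1]+15,c[0]-14:c[0]+15]; b=max(blobs((w>70),20,400),key=lambda b:-np.hypot(*(b[1]-14)))
    print(b[0],b[1]+np.array(c)-14,onz(p,[b[1]+np.array(c)-14],z))
cv2.imwrite("pics/c2.png",cv2.resize(im[180:275,250:350],None,fx=6,fy=6,interpolation=2))
E
```

```text
(np.int32(1888), array([303.93485169, 223.74152542]), array([278, 195,  47,  65], dtype=int32))
[[308, 195], [322, 204], [324, 245], [304, 259], [282, 249], [278, 225], [285, 208], [297, 197]] [[467.4, 239.8, 187.0], [465.5, 229.4, 187.0], [440.8, 217.8, 187.0], [426.8, 226.4, 187.0], [427.7, 242.4, 187.0], [441.9, 250.6, 187.0], [454.1, 250.4, 187.0], [463.6, 245.8, 187.0]]
286 [300.43006993 239.75174825] [[440.37980926 233.92470564 195.        ]]
141 [209.03546099 188.67375887] [[444.54958619 301.75208817 175.        ]]
113 [389.46017699 273.10619469] [[436.13784079 166.01326256 175.        ]]
```

View pics/c2.png

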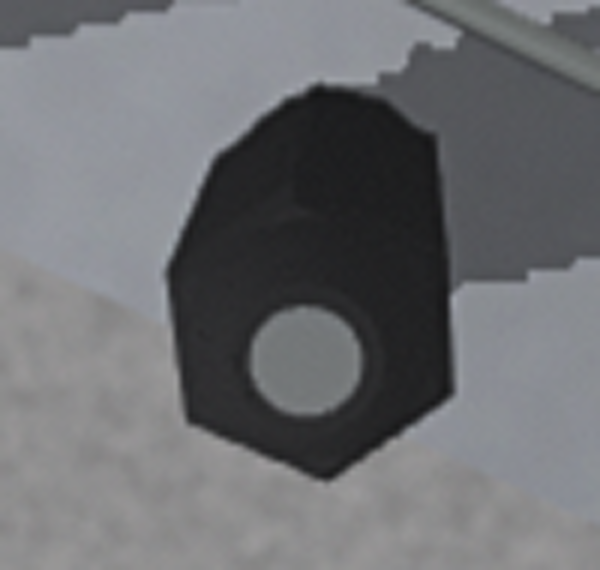

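```bash
python3 - <<'E'
from h import *
p=np.load("pics/w2p.npy",allow_pickle=True).item()
q=np.array([(187,422),(327,480),(453,392)])/6+[250,180]-0.4
X=onz(p,q,187)[:,:2]; print(X)
for a,b in((0,1),(1,2)): d=X[b]-X[a]; print(np.hypot(*d),np.degrees(np.arctan2(d[1],d[0]))%60)
s=r.read_state(); print(s['joints'],s['time'],s['ee_pos'])
print(shift([440.4,233.9,215],np.radians(28.5)))
E
```

```text
[[426.78628703 242.90817825]
 [426.41273424 226.17526295]
 [441.08869002 217.15168142]]
16.737084453563163 28.721116840663612
17.2281369171586 28.414521875952914
[ 2.17456013e-01 -1.00542789e-01  1.70687841e+00 -5.79949497e-04
  1.53543479e+00  1.39971505e+00] 2.45 [441.21131709 220.09606122 310.23782471]
(array([  4.5, -13.1,  95.2]), array([ 0. ,  0. , -6.2]))
```

Emit:
{"api": "servo_tool", "payload": {
  "xyz": [
    [4.5,-13,40],
    [4.5,-13,95],
    [4.5,-13,95],
    [4.5,-13,125],
    [4.5,-13,155],
    [4.5,-13,178],
    [4.5,-13,178],
    [4.5,-13,178]
  ],
  "rotation": [
    [0,0,-6.2],
    [0,0,-6.2],
    [0,0,-6.2],
    [0,0,-6.2],
    [0,0,-6.2],
    [0,0,-6.2],
    [0,0,-6.2],
    [0,0,-6.2]
  ]
}}

```text
time: 3.45
ee_pos: [441.9, 235.3, 134.9]
tcp_rot: [3.141, -0.004, 0.498]
wrist_force: [-0.3, -0.8, 0.9]
gripper_width: 51.4
grip_force: 0.0
```

Emit:
{"api": "servo_tool", "payload": {
  "xyz": [
    [0,0,0],
    [0,0,0],
    [0,0,0],
    [0,0,0],
    [0,0,0],
    [0,0,0],
    [0,0,0],
    [0,0,0]
  ],
  "rotation": [
    [0,0,0],
    [0,0,0],
    [0,0,0],
    [0,0,0],
    [0,0,0],
    [0,0,0],
    [0,0,0],
    [0,0,0]
  ],
  "jaw": 1,
  "force": 90
}}

```text
time: 4.45
ee_pos: [441.4, 235.6, 134.3]
tcp_rot: [3.14, -0.003, 0.499]
wrist_force: [-0.3, -2.0, 7.0]
gripper_width: 28.8
grip_force: 88.4
```

Emit:
{"api": "servo_tool", "payload": {
  "xyz": [
    [0,0,-15],
    [0,0,-45],
    [0,0,-80],
    [0,0,-120],
    [0,0,-120],
    [0,0,-120],
    [0,0,-120]
  ],
  "rotation": [
    [0,0,0],
    [0,0,0],
    [0,0,0],
    [0,0,0],
    [0,0,0],
    [0,0,0],
    [0,0,0]
  ]
}}

```text
time: 5.32
ee_pos: [439.0, 235.1, 250.8]
tcp_rot: [-3.141, 0.003, 0.499]
wrist_force: [0.3, 0.2, -2.1]
gripper_width: 29.2
grip_force: 88.6
```

```bash
python3 - <<'E'
from h import *
p=cams.camera_params("wrist"); im=cams.grab_frame("wrist")[:,:,::-1]; cv2.imwrite("pics/w3.png",im)
np.save("pics/w3p.npy",p,allow_pickle=True)
s=r.read_state(); e=s['ee_pos'];print(e,s['tcp_rot'],s['joints'])
R=Ro.from_euler('xyz',s['tcp_rot'])
print(proj(p,[e+R.apply([0,0,z]) for z in (-19,26,106)]))
cv2.imwrite("pics/c3.png",cv2.resize(im[150:350,220:420],None,fx=3,fy=3,interpolation=2))
E
```

```text
[439.11679982 235.1752678  250.81437181] [-3.14079546e+00  2.83854088e-03  4.99062041e-01] [ 2.48560751e-01 -5.50225441e-02  1.78010200e+00  6.94619152e-05
  1.41946076e+00  1.32028559e+00]
[[319.94772366 358.84088191]
 [320.13620239 303.62994045]
 [320.3174449  250.60042528]]
```

View pics/c3.png

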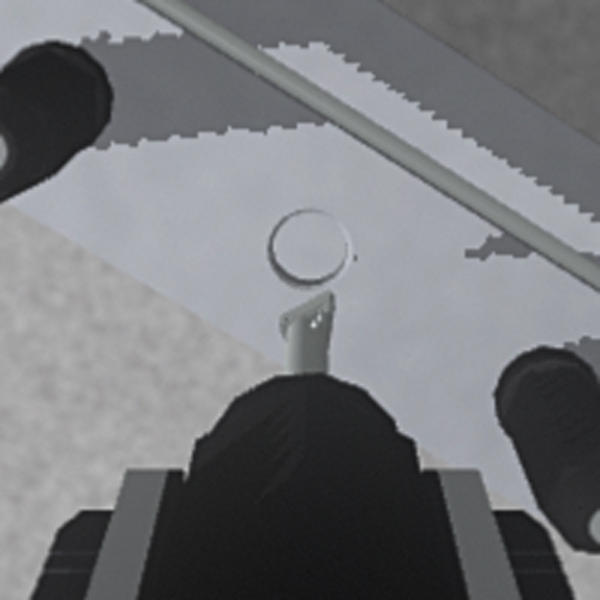

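```bash
python3 - <<'E'
from h import *
print(shift([440,236,290],0.499),shift([455,-69,290],np.radians(50)),shift([455,-69,250],np.radians(50)))
E
```

```text
(array([  1.1,  -0.3, -39.2]), array([-0. ,  0.2,  0. ])) (array([-131.7,  274.6,  -39. ]), array([ -0.1,   0.2, -21.4])) (array([-131.6,  274.7,    1. ]), array([ -0.1,   0.2, -21.4]))
```

Emit:
{"api": "servo_tool", "payload": {
  "xyz": [
    [0,0,-20],
    [-10,20,-40],
    [-30,60,-40],
    [-50,105,-40],
    [-72,150,-40],
    [-94,195,-40],
    [-115,240,-40],
    [-126,264,-40],
    [-132,275,-40],
    [-132,275,-40],
    [-132,275,-20],
    [-132,275,0],
    [-132,275,0],
    [-132,275,0]
  ],
  "rotation": [
    [0,0,0],
    [0,0,-2],
    [0,0,-5],
    [0,0,-8],
    [0,0,-12],
    [0,0,-16],
    [0,0,-21.4],
    [0,0,-21.4],
    [0,0,-21.4],
    [0,0,-21.4],
    [0,0,-21.4],
    [0,0,-21.4],
    [0,0,-21.4],
    [0,0,-21.4]
  ]
}}

```text
time: 7.12
ee_pos: [456.0, -68.7, 253.1]
tcp_rot: [3.141, -0.0, 0.874]
wrist_force: [-0.1, 0.2, -2.3]
gripper_width: 29.2
grip_force: 88.9
```

```bash
python3 - <<'E'
from h import *
p=cams.camera_params("wrist"); im=cams.grab_frame("wrist")[:,:,::-1]; cv2.imwrite("pics/w4.png",im)
np.save("pics/w4p.npy",p,allow_pickle=True)
s=r.read_state(); e=s['ee_pos'];print(e,s['tcp_rot'],s['joints'])
print(proj(p,[[455,-68,88]]))
cv2.imwrite("pics/c4.png",cv2.resize(im[170:290,260:380],None,fx=5,fy=5,interpolation=2))
E
```

```text
[456.24933411 -68.91190909 253.40495684] [ 3.14001106e+00 -6.30276194e-04  8.73406469e-01] [-4.12881721e-01 -1.62151981e-01  1.87327704e+00  1.62646766e-04
  1.42877268e+00  2.84485749e-01]
[[317.87457105 228.23193422]]
```

View pics/c4.png

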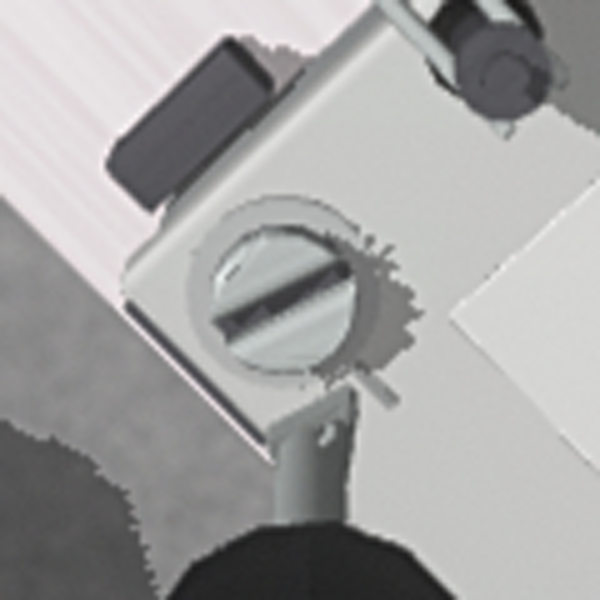

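```bash
cat >> h.py <<'E'
def un(c,x0,y0,k): return (np.array(c,float)+.5)/k-.5+[x0,y0]
def ang(a,b): d=b-a; return np.degrees(np.arctan2(d[1],d[0]))%180
E
python3 - <<'E'
from h import *
p=np.load("pics/w4p.npy",allow_pickle=True).item(); im=cv2.imread("pics/w4.png"); g=im.max(2)
hc=onz(p,[un((285,304),260,170,5)],89)[0]; print("head",hc)
tip=onz(p,un([(270,433),(354,391)],260,170,5),144.3); print(tip,tip.mean(0),np.linalg.norm(tip[0]-tip[1]),ang(*tip))
for th in (95,110,125):
    a,ce,v,rect=darkline(g,un((285,300),260,170,5),13.5,th); X=onz(p,[ce-8*v,ce,ce+8*v],86); print(th,a,(ce-[260,170])*5,rect,X[1],ang(X[0],X[2]))
E
```

```text
head [453.34966288 -68.48525397  89.        ]
[[450.40563742 -69.80468198 144.3       ]
 [461.97956434 -72.33107363 144.3       ]] [456.19260088 -71.06787781 144.3       ] 11.846452599924067 167.68644966010766
95 100 [281.4 296. ] ((316.4000549316406, 229.300048828125), (3.5777082443237305, 26.385601043701172), 63.43495178222656) [453.26628115 -68.16723642  86.        ] 167.35833337847015
110 122 [281.39344262 295.49180328] ((316.0802917480469, 228.64907836914062), (5.824654579162598, 26.481863021850586), 61.69924545288086) [453.31654088 -68.10595967  86.        ] 167.97298077600766
125 129 [280.85271318 296.08527132] ((316.1146545410156, 228.71017456054688), (5.826035022735596, 26.49648666381836), 61.38954162597656) [453.19408004 -68.12416323  86.        ] 168.13833679692883
```

```bash
python3 - <<'E'
from h import *
print(shift([453.35,-66.15,207],np.radians(50)))
E
```

```text
(array([ 0.2, -4.1, 46.4]), array([ 0.1, -0. ,  0. ]))
```

Emit:
{"api": "servo_tool", "payload": {
  "xyz": [
    [0,-4,5],
    [0,-4,15],
    [0,-4,25],
    [0,-4,35],
    [0,-4,42],
    [0,-4,46],
    [0,-4,46],
    [0,-4,46]
  ],
  "rotation": [
    [0,0,0],
    [0,0,0],
    [0,0,0],
    [0,0,0],
    [0,0,0],
    [0,0,0],
    [0,0,0],
    [0,0,0]
  ]
}}

```text
time: 8.18
ee_pos: [452.9, -66.8, 206.7]
tcp_rot: [3.141, -0.0, 0.872]
wrist_force: [0.2, 1.1, -1.6]
gripper_width: 29.1
grip_force: 88.9
```

```bash
python3 - <<'E'
from h import *
p=cams.camera_params("wrist"); im=cams.grab_frame("wrist")[:,:,::-1]; cv2.imwrite("pics/w5.png",im)
np.save("pics/w5p.npy",p,allow_pickle=True)
s=r.read_state(); e=s['ee_pos'];print(e,s['tcp_rot'],proj(p,[[453.3,-68.3,89]]))
cv2.imwrite("pics/c5.png",cv2.resize(im[205:295,275:365],None,fx=6,fy=6,interpolation=2))
E
```

```text
[452.90659761 -66.81594248 206.70893078] [ 3.14081155e+00 -2.38044822e-04  8.72475200e-01] [[321.38965297 246.67138697]]
```

View pics/c5.png

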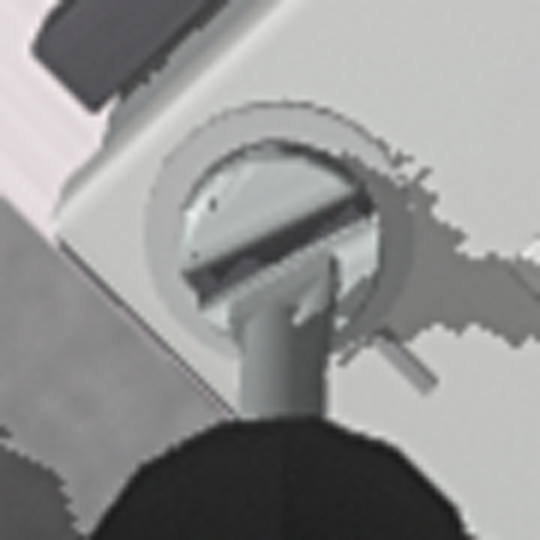

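```bash
python3 - <<'E'
from h import *
p=np.load("pics/w5p.npy",allow_pickle=True).item(); im=cv2.imread("pics/w5.png"); g=im.max(2)
f=lambda c:un(c,275,205,6)
tip=onz(p,f([(228,305),(332,252)]),97.6); print(tip,tip.mean(0),np.linalg.norm(tip[0]-tip[1]),ang(*tip))
# slot far-side edge line: upper dark edge and band ends
for th in (80,95,110):
    a,ce,v,rect=darkline(g,f((278,243)),15,th); X=onz(p,[ce-8*v,ce,ce+8*v],86); print(th,a,(ce-[275,205])*6+3,v,rect,X[1],ang(X[0],X[2]))
print("slot ends mid", onz(p,f([(190,280),(368,205)]),88), onz(p,f([(281,250)]),89))
sub=np.array([g[int(205+y/6),int(275+278/6)] for y in range(180,300,6)]);print(sub)
cv2.imwrite("pics/c5b.png",cv2.resize(im[225:265,298:346],None,fx=14,fy=14,interpolation=2))
# predicted tip corners in crop if centred at (453.3,-68.3)
d=np.array([np.cos(np.radians(167.8)),np.sin(np.radians(167.8)),0])
print((proj(p,[np.array([453.3,-68.3,z])+k*d for z,k in((97.6,-6),(97.6,6),(89,-11),(89,11),(84,-11),(84,11))])-[275,205])*6+3)
E
```

```text
[[446.9879429  -67.20322553  97.6       ]
 [459.00055483 -69.74479121  97.6       ]] [452.99424887 -68.47400837  97.6       ] 12.278534173034862 168.05383127043243
80 74 [285.40540541 239.51351351] [ 0.89485776 -0.44635135] ((322.3999938964844, 244.80001831054688), (3.5777084827423096, 26.832815170288086), 63.43495178222656) [454.06429041 -68.08485159  86.        ] 167.44370993991717
95 126 [274.66666667 247.33333333] [ 0.89351416 -0.44903496] ((321.20001220703125, 245.4000244140625), (4.472135543823242, 29.516094207763672), 63.43495178222656) [452.60359447 -68.01267047  86.        ] 167.6262852591227
110 143 [276.77622378 246.3986014 ] [ 0.88923216 -0.4574562 ] ((320.9678039550781, 245.01748657226562), (5.349025726318359, 29.602828979492188), 61.55707550048828) [452.84708604 -68.07894985  86.        ] 168.1805427411616
slot ends mid [[443.59278753 -64.58041639  88.        ]
 [463.68990344 -70.4614533   88.        ]] [[453.49494871 -68.09432485  89.        ]]
[183 180 180 182 186 175 166 140  96  66  60  60  59  86 154 165 141 135
 138 127]
[[332.63049939 250.27342952]
 [230.7071606  301.67683521]
 [372.41336799 206.97087394]
 [191.24596498 298.59092756]
 [370.72349125 194.95487324]
 [192.706961   285.1176934 ]]
```

View pics/c5b.png

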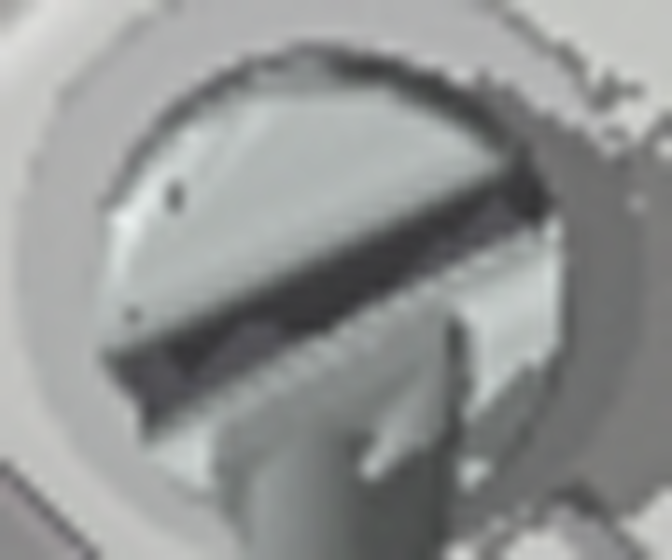

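Emit:
{"api": "servo_tool", "payload": {
  "xyz": [
    [0.3,0,3],
    [0.3,0,6],
    [0.3,0,8],
    [0.3,0,10],
    [0.3,0,12],
    [0.3,0,12]
  ],
  "rotation": [
    [0,0,0],
    [0,0,0],
    [0,0,0],
    [0,0,0],
    [0,0,0],
    [0,0,0]
  ]
}}

```text
time: 8.98
ee_pos: [452.7, -66.4, 194.1]
tcp_rot: [-3.141, 0.0, 0.872]
wrist_force: [-0.3, 0.5, -1.0]
gripper_width: 29.0
grip_force: 88.9
```

Emit:
{"api": "servo_tool", "payload": {
  "xyz": [
    [0,0,1],
    [0,0,2],
    [0,0,2.5],
    [0,0,2.5]
  ],
  "rotation": [
    [0,0,0],
    [0,0,0],
    [0,0,0],
    [0,0,0]
  ]
}}

```text
time: 9.48
ee_pos: [453.2, -66.6, 193.1]
tcp_rot: [3.141, -0.0, 0.873]
wrist_force: [-2.2, 1.2, 5.9]
gripper_width: 28.6
grip_force: 90.0
```

Emit:
{"api": "servo_tool", "payload": {
  "xyz": [
    [0,0,1],
    [0,0,2],
    [0,0.1,2],
    [0.1,0.2,2],
    [0.1,0.4,2],
    [0.1,0.5,2],
    [0.1,0.6,2],
    [0.1,0.7,2],
    [0.1,0.8,2],
    [0,1.0,2],
    [0,1.1,2],
    [0,1.1,2]
  ],
  "rotation": [
    [0,0,0],
    [0,0,0],
    [0,0,5],
    [0,0,10],
    [0,0,15],
    [0,0,20],
    [0,0,25],
    [0,0,30],
    [0,0,35],
    [0,0,40],
    [0,0,45],
    [0,0,45]
  ]
}}

```text
time: 10.98
ee_pos: [455.5, -68.4, 192.8]
tcp_rot: [3.138, -0.004, 0.087]
wrist_force: [-2.0, -0.3, 10.4]
gripper_width: 29.0
grip_force: 90.3
```

```bash
python3 - <<'E'
from h import *
s=r.read_state(); print(s['torque'],s['wrist_force'],s['ee_pos'],s['joints'])
p=cams.camera_params("wrist"); im=cams.grab_frame("wrist")[:,:,::-1]; cv2.imwrite("pics/w6.png",im)
np.save("pics/w6p.npy",p,allow_pickle=True)
cv2.imwrite("pics/c6.png",cv2.resize(im[205:295,275:365],None,fx=6,fy=6,interpolation=2))
E
```

```text
[-0.2557038   0.45659654  0.09757509] [-2.01316573 -0.25313891 10.39326937] [455.47799123 -68.41443226 192.81880256] [-4.11657457e-01 -1.17147115e-01  1.95469297e+00 -1.18694122e-03
  1.29834665e+00  1.07265786e+00]
```

View pics/c6.png

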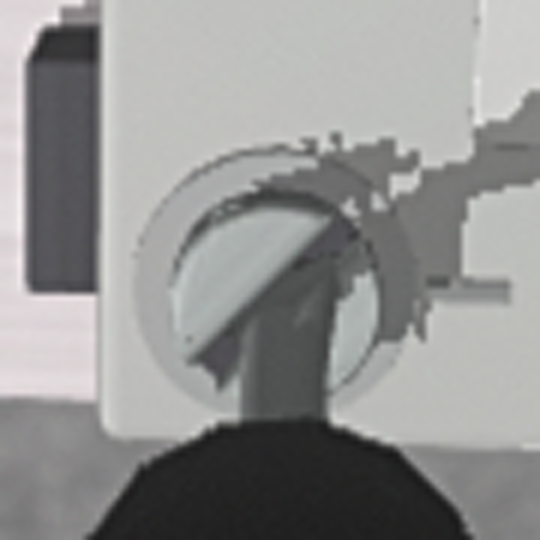

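Emit:
{"api": "servo_tool", "payload": {
  "xyz": [
    [0,0.1,0],
    [0.1,0.2,0],
    [0.1,0.4,0],
    [0.1,0.5,0],
    [0.1,0.6,0],
    [0.1,0.7,0],
    [0.1,0.8,0],
    [0.1,0.8,0],
    [0.1,0.8,0]
  ],
  "rotation": [
    [0,0,5],
    [0,0,10],
    [0,0,15],
    [0,0,20],
    [0,0,25],
    [0,0,30],
    [0,0,34],
    [0,0,34],
    [0,0,34]
  ]
}}

```text
time: 12.15
ee_pos: [455.2, -70.2, 192.8]
tcp_rot: [3.138, -0.006, -0.506]
wrist_force: [-3.7, -3.6, 12.0]
gripper_width: 29.0
grip_force: 90.4
```

```bash
python3 -c "
from h import *
s=r.read_state(); print(s['torque'],s['wrist_force'],s['ee_pos'],s['tcp_rot'])"
```

```text
[-1.14719179  0.91074427  0.14956922] [-3.73612954 -3.55669699 12.01493127] [455.16153077 -70.21514766 192.82546377] [ 3.13818737 -0.00578349 -0.50567585]
```

Emit:
{"api": "servo_tool", "payload": {
  "xyz": [
    [0,0.1,0],
    [0,0.1,0],
    [0,0.1,0],
    [0,0.1,0]
  ],
  "rotation": [
    [0,0,2],
    [0,0,4],
    [0,0,4],
    [0,0,4]
  ]
}}

```text
time: 12.65
ee_pos: [455.0, -70.4, 192.8]
tcp_rot: [3.138, -0.006, -0.575]
wrist_force: [-4.4, -4.3, 12.3]
gripper_width: 28.8
grip_force: 90.4
```

```bash
python3 -c "
from h import *
s=r.read_state(); print(s['torque'],s['wrist_force'],s['ee_pos'],s['tcp_rot'])"
```

```text
[-1.15382021  0.97827074  0.14001078] [-4.35710387 -4.29923425 12.32149565] [455.02642393 -70.4196098  192.82776574] [ 3.13821705 -0.00591346 -0.57548601]
```

Emit:
{"api": "servo_tool", "payload": {
  "xyz": [
    [0,0.1,0],
    [0,0.1,0],
    [0,0.1,0],
    [0,0.1,0]
  ],
  "rotation": [
    [0,0,2],
    [0,0,4],
    [0,0,4],
    [0,0,4]
  ]
}}

```text
time: 13.15
ee_pos: [454.9, -70.6, 192.8]
tcp_rot: [3.138, -0.006, -0.645]
wrist_force: [-3.8, -4.9, 11.9]
gripper_width: 29.1
grip_force: 90.4
```

```bash
python3 -c "
from h import *
s=r.read_state(); print(s['torque'],s['wrist_force'],s['ee_pos'],s['tcp_rot'])"
```

```text
[-1.26206838  1.10896401  0.12354094] [-3.76686651 -4.86780966 11.87877787] [454.89093461 -70.58697455 192.82142006] [ 3.1383607  -0.00608248 -0.64530853]
```

Emit:
{"api": "servo_tool", "payload": {
  "xyz": [
    [0,0.1,0],
    [0,0.1,0],
    [0,0.1,0],
    [0,0.1,0]
  ],
  "rotation": [
    [0,0,2],
    [0,0,4],
    [0,0,4],
    [0,0,4]
  ]
}}

```text
time: 13.65
ee_pos: [454.7, -70.7, 192.8]
tcp_rot: [3.138, -0.006, -0.715]
wrist_force: [-4.4, -4.6, 12.2]
gripper_width: 29.1
grip_force: 90.4
```

```bash
python3 - <<'E'
from h import *
s=r.read_state(); print(s['torque'],s['wrist_force'],s['ee_pos'],s['tcp_rot'],s['gripper_width'])
p=cams.camera_params("wrist"); im=cams.grab_frame("wrist")[:,:,::-1].copy(); cv2.imwrite("pics/w7.png",im); np.save("pics/w7p.npy",p,allow_pickle=True)
for n in("w6","w7"):
    p=np.load(f"pics/{n}p.npy",allow_pickle=True).item(); im=cv2.imread(f"pics/{n}.png")
    c=proj(p,[[453.3,-68.3,89]])[0].round().astype(int); print(c)
    g=im.max(2)[c[1]-20:c[1]+14,c[0]-20:c[0]+20]
    for row in g[::2]: print(' '.join(f'{v:3d}' for v in row[::2]))
E
```

```text
[-1.26844205  1.10896746  0.09487906] [-4.38006844 -4.64772719 12.19212951] [454.72666732 -70.74429343 192.81442598] [ 3.13846287 -0.00614583 -0.71509035] 29.12256536112931
[320 256]
193 195 147 169 172 171 173 175 177  98  80  94 108 109 112 109 107 109 104 116
193 155 171 171 171 173 117  93  71  77  80  79  76  72  76 106 120 111 113 170
173 170 171 173 170 115 103 100 130 159 167 163 145 125  93  88 146 166 106 120
168 171 171 171  79 126 155 178 180 178 175 177 180 172 144  82  79 129 108 108
170 170 173 112 132 187 178 177 176 172 177 178 168 143  82  86  86  73 109 108
171 172 169 139 183 181 176 179 174 176 178 169 145  84  84  86  95  94  75 109
170 174 122 185 177 178 177 173 176 178 170 142  72  68  80  84  91 100 105 107
171 171 143 189 179 177 175 176 179 172 142  84  79  84  81  78 102 114 153 105
170 168 181 183 177 174 177 177 170 142  80  82  83  78  86  74 107 181 181  92
169 169 202 178 172 176 177 169 142  80  80  79  78  88  87  72 120 179 182 101
170 169 200 175 175 176 170 142  82  79  81  82  84  95  83  77 180 176 183 104
169 169 191 178 177 169 141  79  86  
[... 1112 characters left out ...]
 186 191 194 121 105  90  89  87  84  88 105 173 184 190  96
183 186 180 187 187 191 193 190  98  93  87  83  83 100 106 116 186 188 192 123
182 181 179 187 191 191 196 128  89  87  91  90 101 100 112 138 189 190 194 144
183 183 175 191 191 194 159  80  85  90  90  90 106  86  89 173 192 192 191 157
182 182 166 192 192 177  98  83  87  88  91  90  88  86  80 195 193 191 188 175
182 183 172 193 178  96  91  79  88  88  91  89  88  86  86 198 189 188 147 180
193 182 180 177  94  91  71  88  85  89  90  89  88  84  91 192 187 187 174 180
204 188 182 182 179  99  85  92  86  88  91  89  88  85  86 191 186 159 181 180
208 204 183 181 183 183  93 100  85  88  90  88  87  85  89 190 164 180 180 202
```

```bash
cat >> h.py <<'E'
def slotedge(n,th=155):
    "world angle of the bright half-disc's straight edge (slot rim, z=88)"
    p=np.load(f"pics/{n}p.npy",allow_pickle=True).item(); g=cv2.imread(f"pics/{n}.png").max(2).astype(float)
    c=proj(p,[[453.3,-68.3,89]])[0].round().astype(int); P=[]
    for y in range(c[1]-9,c[1]+6):
        row=g[y,c[0]-16:c[0]+16]; b=np.flatnonzero((row[:-1]>=140)&(row[1:]<140)&(row[:-1]-row[1:]>8))
        if len(b): i=b[-1] if False else b[0]; P.append((c[0]-16+i+(row[i]-140)/(row[i]-row[i+1]),y))
    P=np.array(P,np.float32); v=cv2.fitLine(P,cv2.DIST_HUBER,0,.01,.01).ravel()
    X=onz(p,[v[2:]-8*v[:2],v[2:]+8*v[:2]],88); return P.round(1).tolist(),ang(*X)
E
python3 - <<'E'
from h import *
for n in ("w6","w7"): print(slotedge(n))
E
```

```text
([[304.5, 247.0], [322.1000061035156, 248.0], [321.1000061035156, 249.0], [320.1000061035156, 250.0], [319.1000061035156, 251.0], [318.1000061035156, 252.0], [317.0, 253.0], [316.1000061035156, 254.0], [315.0, 255.0], [314.0, 256.0], [313.0, 257.0], [312.0, 258.0], [311.1000061035156, 259.0], [310.1000061035156, 260.0], [309.0, 261.0]], np.float64(141.11709553708582))
([[315.8999938964844, 247.0], [315.70001220703125, 248.0], [315.0, 249.0], [315.79998779296875, 250.0], [316.70001220703125, 251.0], [316.79998779296875, 252.0], [316.70001220703125, 253.0], [315.79998779296875, 254.0], [314.8999938964844, 255.0], [314.79998779296875, 256.0], [314.0, 257.0], [313.29998779296875, 258.0], [312.79998779296875, 259.0], [311.79998779296875, 260.0], [310.79998779296875, 261.0]], np.float64(119.17715488182651))
```

Emit:
{"api": "servo_tool", "payload": {
  "xyz": [
    [0,0.1,0],
    [0,0.1,0],
    [0,0.1,0],
    [0,0.1,0]
  ],
  "rotation": [
    [0,0,2],
    [0,0,4],
    [0,0,4],
    [0,0,4]
  ]
}}

```text
time: 14.2
ee_pos: [454.6, -70.8, 192.8]
tcp_rot: [3.139, -0.006, -0.785]
wrist_force: [-3.6, -4.2, 12.3]
gripper_width: 28.6
grip_force: 90.5
```

```bash
cat > snap.py <<'E'
import sys
from h import *
n=sys.argv[1]; s=r.read_state(); print(s['time'],s['torque'],s['wrist_force'],s['ee_pos'],s['tcp_rot'],s['joints'][5],s['gripper_width'])
p=cams.camera_params("wrist"); im=cams.grab_frame("wrist")[:,:,::-1].copy(); cv2.imwrite(f"pics/{n}.png",im); np.save(f"pics/{n}p.npy",p,allow_pickle=True)
E
python3 snap.py w8; python3 -c "
from h import *
print(slotedge('w8'))"
```

```text
14.2 [-1.31947956  1.22318767  0.22541706] [-3.62299957 -4.21598568 12.26326741] [454.60188167 -70.82836506 192.80362772] [ 3.13873528 -0.00630087 -0.78479212] 1.9421512596404713 28.641854097487187
([[315.8999938964844, 247.0], [315.70001220703125, 248.0], [314.8999938964844, 249.0], [314.79998779296875, 250.0], [314.0, 251.0], [312.8999938964844, 252.0], [312.70001220703125, 253.0], [312.79998779296875, 254.0], [313.79998779296875, 255.0], [314.8999938964844, 256.0], [314.20001220703125, 257.0], [313.3999938964844, 258.0], [313.29998779296875, 259.0], [312.6000061035156, 260.0], [311.6000061035156, 261.0]], np.float64(123.09292017318327))
```

```bash
python3 - <<'E'
from h import *
for n in ("w6","w7","w8"):
    p=np.load(f"pics/{n}p.npy",allow_pickle=True).item(); g=cv2.imread(f"pics/{n}.png").max(2).astype(float)
    c=proj(p,[[453.3,-68.3,89]])[0].round().astype(int); P=[]
    for y in range(255,266):
        row=g[y,c[0]-16:c[0]+4]; b=np.flatnonzero((row[:-1]>=140)&(row[1:]<140))
        if len(b): i=b[-1]; P.append((c[0]-16+i+(row[i]-140)/(row[i]-row[i+1]),y))
    P=np.array(P,np.float32); v=cv2.fitLine(P,cv2.DIST_HUBER,0,.01,.01).ravel(); X=onz(p,[v[2:]-8*v[:2],v[2:]+8*v[:2]],88)
    print(n,P[:,0].round(1),ang(*X))
p=np.load("pics/w8p.npy",allow_pickle=True).item(); g=cv2.imread("pics/w8.png").max(2)
for row in g[236:270:2,302:340:2]: print(' '.join(f'{v:3d}' for v in row))
E
```

```text
w6 [315.  314.  313.  312.  311.1 310.1 309.  308.1 307.  305.9 305.6] 141.00451277168702
w7 [314.9 314.8 314.  313.3 312.8 311.8 310.8 309.8 308.8 307.8 308.9] 101.62184697229951
w8 [316.7 314.9 314.2 313.4 313.3 312.6 311.6 310.6 309.6 308.7 309.2] 98.79022021270094
212 119 182 185 118 121 120 117  91  73  77  79 104 117 121 119 118 117 151
179 181 192 120 121  90  82  83  93  99  97  98  90  83  89 118 120 118 118
178 187 185 118  85 120 117 161 123 122 122 124 122 114  99  68 117 120 117
185 189 122  85  98 161 194 195 184 120 122 122 121 109  72  68  66 118 117
186 188 144  95 186 193 191 196 124 121 124 121 111  74  68  68  93 109 117
185 189  78 173 188 191 192 188 118 124 119 109  75  68  72  90 101 136 110
185 187 123 189 187 191 194 123 123 119 112  77  77  92  88  98 135 178  92
186 160 179 190 191 190 191 119 121 112  90  90  91  88  87 132 168 186 130
186 141 187 192 190 192 118 119 113 121  88  90  85  94  90 159 182 192 178
185 155 185 187 191 194 111 193  89  89  86  84  95  98  94 182 190 192 194
185 145 187 189 193 196 188 111  84  91  92  91 112  94 100 194 192 195 196
184 145 187 194 195 199  97  85  90  91  94  99  93  91 111 196 195 195 179
184 180 192 194 197 172  87  84  90  91  91  90  88  85 115 197 194 191 145
183 185 184 197 173  93  93  85  90  91  92  90  89  84 138 197 189 189 155
184 184 185 175  91  93  72  87  89  92  93  91  88  81 160 190 188 166 182
204 185 184 183 158  96  89  86  89  91  90  91  87  80 182 188 182 179 183
207 205 183 185 188 157 100  86  89  90  92  89  86  81 199 190 177 181 194
```

Emit:
{"api": "servo_tool", "payload": {
  "xyz": [
    [0,0.1,0],
    [0,0.1,0],
    [0,0.1,0],
    [0,0.1,0]
  ],
  "rotation": [
    [0,0,2],
    [0,0,4],
    [0,0,4],
    [0,0,4]
  ]
}}

```text
time: 14.75
ee_pos: [454.5, -70.9, 192.8]
tcp_rot: [3.139, -0.006, -0.854]
wrist_force: [-4.1, -4.9, 12.9]
gripper_width: 28.9
grip_force: 90.6
```

```bash
cat > edge.py <<'E'
import sys
from h import *
for n in sys.argv[1:]:
    p=np.load(f"pics/{n}p.npy",allow_pickle=True).item(); g=cv2.imread(f"pics/{n}.png").max(2).astype(float)
    c=proj(p,[[453.3,-68.3,89]])[0].round().astype(int); P=[]
    e=lambda y,x: g[y,x:x+3].mean()
    for y in range(c[1]-12,c[1]+9):  # strongest left-to-right drop near the expected line, window narrow
        xc=c[0]-3-(y-c[1]); xs=np.arange(xc-5,xc+6); d=np.array([min(g[y,x-1],190)-max(g[y,x+1],70) for x in xs]) 
        cand=[x for x,k in zip(xs,d) if g[y,x+1]<100 and g[y,x-1]>=105]
        if cand: P.append((cand[-1],y))
    P=np.array(P,np.float32); v=cv2.fitLine(P,cv2.DIST_HUBER,0,.01,.01).ravel(); X=onz(p,[v[2:]-8*v[:2],v[2:]+8*v[:2]],88)
    print(n,P[:,0],ang(*X))
E
python3 snap.py w9; python3 edge.py w6 w7 w8 w9
```

```text
14.75 [-1.34370865  1.26190027  0.21658161] [-4.1027495  -4.8740136  12.89269742] [454.4926567  -70.93179924 192.82098663] [ 3.13899845 -0.00649138 -0.85434105] 2.011547451556923 28.91564580726441
w6 [328. 327. 326. 325. 324. 323. 322. 321. 320. 319. 318. 317. 315. 314.
 313. 313. 317. 317. 310. 309. 308.] 141.20316323085606
w7 [327. 326. 325. 324. 323. 322. 321. 320. 321. 320. 317. 315. 316. 315.
 314. 314. 313. 312. 311. 310. 309.] 98.87875267629094
w8 [327. 326. 325. 324. 323. 322. 321. 321. 321. 320. 318. 318. 317. 315.
 314. 314. 314. 313. 312. 311. 310.] 96.55096396380823
w9 [326. 325. 324. 324. 323. 322. 321. 320. 321. 320. 318. 318. 317. 315.
 314. 314. 314. 314. 313. 312. 311.] 95.90582111939446
```

Emit:
{"api": "servo_tool", "payload": {
  "xyz": [
    [0,0.1,0],
    [0,0.1,0],
    [0,0.2,0],
    [0,0.2,0],
    [0,0.2,0]
  ],
  "rotation": [
    [0,0,2],
    [0,0,4],
    [0,0,6],
    [0,0,6],
    [0,0,6]
  ]
}}

```text
time: 15.42
ee_pos: [454.3, -70.9, 192.8]
tcp_rot: [3.14, -0.006, -0.959]
wrist_force: [-4.1, -4.2, 13.5]
gripper_width: 28.9
grip_force: 90.6
```

```bash
python3 snap.py w10; python3 edge.py w10
```

```text
15.425 [-1.19788415  1.29149551  0.40572592] [-4.07550933 -4.18167471 13.50302842] [454.28282172 -70.94473773 192.82572711] [ 3.13966849 -0.00643709 -0.95876945] 2.115627111586204 28.926463991367974
w10 [325. 325. 324. 323. 323. 322. 322. 321. 320. 321. 319. 318. 318. 317.
 316. 314. 314. 315. 315. 315. 314.] 95.56942619113748
```

Emit:
{"api": "servo_tool", "payload": {
  "xyz": [
    [0,-0.1,0],
    [0,-0.3,-1],
    [0,-0.4,-1.5],
    [0,-0.6,-1.5],
    [0,-0.7,-1.5],
    [0,-0.7,-1.5]
  ],
  "rotation": [
    [0,0,-6],
    [0,0,-12],
    [0,0,-18],
    [0,0,-23],
    [0,0,-26],
    [0,0,-26]
  ]
}}

```text
time: 16.23
ee_pos: [455.0, -69.0, 193.0]
tcp_rot: [3.141, -0.004, -0.506]
wrist_force: [-0.5, -1.3, 5.3]
gripper_width: 28.8
grip_force: 89.8
```

```bash
python3 snap.py w11; python3 edge.py w11
```

```text
16.225 [-0.28936387  0.22583761 -0.01173566] [-0.50611357 -1.27894776  5.3151873 ] [455.03339929 -69.0141562  193.04678731] [ 3.14088489 -0.00368992 -0.50584703] 1.6635709298989463 28.816227345589393
w11 [337. 336. 332. 330. 328. 327. 325. 324. 322. 323. 319. 318. 317. 316.
 315. 313. 312. 310. 309. 309. 310.] 98.04465488147603
```

Emit:
{"api": "servo_tool", "payload": {
  "xyz": [
    [0,0,-3],
    [0,0,-8],
    [0,0,-20],
    [0,0,-40],
    [0,0,-62],
    [0,0,-62],
    [0,0,-62]
  ],
  "rotation": [
    [0,0,0],
    [0,0,0],
    [0,0,0],
    [0,0,0],
    [0,0,0],
    [0,0,0],
    [0,0,0]
  ]
}}

```text
time: 17.15
ee_pos: [453.6, -67.9, 252.6]
tcp_rot: [3.142, 0.001, -0.506]
wrist_force: [-0.6, 0.5, -1.1]
gripper_width: 28.9
grip_force: 88.8
```

```bash
python3 snap.py w12; python3 - <<'E'
from h import *
p=np.load("pics/w12p.npy",allow_pickle=True).item(); g=cv2.imread("pics/w12.png").max(2)
B=[[453.3,-68.3],[548.3,-63.0],[556.5,-196.4],[461.1,-202.0]]
for b in B:
    c=proj(p,[b+[88]])[0]
    if not(20<c[0]<620 and 20<c[1]<460): continue
    for th in(85,100):
        a,ce,v,rect=darkline(g,c,13,th); X=onz(p,[ce-8*v,ce,ce+8*v],86); print(c,th,a,ce,rect[1],X[1],ang(X[0],X[2]))
# driver tip: print dark/grey patch near predicted tip
s=r.read_state(); e=s['ee_pos']; t=proj(p,[e-[0,0,109]])[0]; print(t)
E
```

```text
17.15 [-0.00192166  0.00292386 -0.03068261] [-0.63276728  0.45220677 -1.08465297] [453.61355493 -67.91398491 252.64241201] [ 3.14153893e+00  1.01909439e-03 -5.06292968e-01] 1.6639600417003526 28.928683152034655
[322.5854064  227.32706321] 85 25 [318.8 230.4] (2.8284268379211426, 10.60660171508789) [452.16404263 -64.40778517  86.        ] 101.63023085801548
[322.5854064  227.32706321] 100 95 [322.65263158 227.94736842] (4.160251617431641, 25.51620864868164) [452.42281377 -67.88476919  86.        ] 95.71934537801914
[250.26571049 115.30864808] 85 76 [250.17105263 116.36842105] (3.882901668548584, 25.238859176635742) [547.91089117 -62.30601999  86.        ] 91.88126794423697
[250.26571049 115.30864808] 100 124 [250.18548387 115.7016129 ] (4.992300987243652, 25.793556213378906) [548.29017569 -62.55059132  86.        ] 92.74558511434999
[482.58781942 129.11285205] 85 78 [483.17948718 128.8974359 ] (3.65459942817688, 25.236492156982422) [ 460.65436945 -203.07766391   86.        ] 95.3494787025026
[482.58781942 129.11285205] 100 120 [482.10833333 129.55833333] (4.973459243774414, 25.896284103393555) [ 460.60150155 -202.22049966   86.        ] 93.96355729727307
[322.29289963 248.46517176]
```

```bash
python3 - <<'E'
from h import *
p=np.load("pics/w12p.npy",allow_pickle=True).item(); g=cv2.imread("pics/w12.png").max(2)
for b in [[453.3,-68.3],[548.3,-63.0],[461.1,-202.0]]:
    c=proj(p,[b+[88]])[0]
    for rad in (10,12):
      o=[]
      for th in(95,105,115,125,135):
        a,ce,v,rect=darkline(g,c,rad,th); X=onz(p,[ce-8*v,ce+8*v],86); o.append((a,round(ang(*X),1)))
      print(rad,o)
c=proj(p,[[453.3,-68.3,88]])[0].astype(int)
for row in g[c[1]-15:c[1]+16,c[0]-15:c[0]+16]: print(' '.join(f'{v:3d}' for v in row))
E
```

```text
10 [(np.int32(53), np.float64(95.8)), (np.int32(84), np.float64(94.4)), (np.int32(97), np.float64(93.5)), (np.int32(107), np.float64(93.0)), (np.int32(119), np.float64(93.5))]
12 [(np.int32(61), np.float64(95.8)), (np.int32(99), np.float64(94.7)), (np.int32(116), np.float64(94.1)), (np.int32(128), np.float64(93.2)), (np.int32(142), np.float64(93.5))]
10 [(np.int32(89), np.float64(93.2)), (np.int32(99), np.float64(92.8)), (np.int32(110), np.float64(93.3)), (np.int32(118), np.float64(93.7)), (np.int32(132), np.float64(93.2))]
12 [(np.int32(108), np.float64(92.9)), (np.int32(118), np.float64(92.7)), (np.int32(131), np.float64(92.5)), (np.int32(140), np.float64(93.0)), (np.int32(156), np.float64(93.3))]
10 [(np.int32(84), np.float64(95.3)), (np.int32(96), np.float64(94.3)), (np.int32(111), np.float64(93.7)), (np.int32(120), np.float64(92.8)), (np.int32(126), np.float64(93.4))]
12 [(np.int32(101), np.float64(95.2)), (np.int32(116), np.float64(94.4)), (np.int32(133), np.float64(93.4)), (np.int32(145), np.float64(93.2)), (np.int32(153), np.float64(93.5))]
211 209 183 187 185 192 196 189 140
[... 3108 characters left out ...]
 187 191 195 194 197 197 198 198 199 199 197 196 193 193 193 180 156 182 187 187
211 207 189 187 189 191 173 163 174 186 190 191 195 194 195 198 199 199 199 199 196 194 194 194 190 186 169 180 187 188 187
213 209 202 189 189 189 188 187 191 194 194 197 197 196 198 199 200 197 195 195 193 194 194 195 169 161 183 187 186 187 197
217 211 208 202 193 188 188 188 188 187 189 206 208 204 205 205 202 200 199 197 196 198 189 173 182 183 186 187 188 197 210
222 215 210 208 207 198 189 188 187 186 187 185 186 195 209 211 206 204 201 188 177 175 187 184 186 186 187 198 206 209 207
223 218 212 210 210 209 202 193 188 187 187 185 186 187 190 189 182 178 187 187 184 183 187 186 186 188 197 208 207 205 204
```

```bash
python3 - <<'E'
from h import *
p=np.load("pics/w3p.npy",allow_pickle=True).item()
print("hole",onz(p,[un((310,247),220,150,3)],105),"tip",onz(p,un([(281,322),(334,294)],220,150,3),141.6).mean(0))
g=cv2.imread("pics/w3.png").max(2)
for row in g[212:252:2,304:344:2]: print(' '.join(f'{v:3d}' for v in row))
print(shift([440,235.2,300],0.499),shift([440,235.2,252],0.499))
E
```

```text
hole [[441.11656548 234.28272408 105.        ]] tip [437.49131515 233.09356023 141.6       ]
177 177 177 177 179 180 180 180 180 177 178 178 179 179 178 179 175 174 175 174
176 176 177 178 178 181 180 179 180 178 178 179 180 178 178 179 176 174 174 174
178 175 178 178 179 180 179 179 178 177 177 176 179 177 177 178 176 176 175 174
177 179 178 178 178 179 180 179 179 177 176 176 176 176 177 176 175 175 174 175
179 177 177 180 179 180 180 152 137 150 156 153 171 175 175 176 175 175 176 175
179 177 180 180 181 146 148 175 180 180 179 178 175 170 176 176 177 174 175 176
180 179 179 182 160 140 181 179 179 177 179 176 176 178 180 178 176 178 176 174
179 180 180 179 118 181 179 179 179 179 179 177 177 177 175 187 175 175 178 177
181 179 182 122 176 181 180 180 181 180 179 179 178 178 177 180 184 173 174 178
180 179 181 106 184 179 179 180 179 178 178 180 178 177 177 177 194 173 177 176
180 179 182  98 183 179 179 179 178 177 176 178 179 177 179 177 197 174 176 175
179 180 183  97 180 179 179 179 177 176 175 177 177 178 177 179 197 171 176 176
179 181 181  97 180 180 180 179 178 177 176 177 176 176 179 160 200 117 176 175
179 178 181 138  87 181 181 180 178 177 177 176 176 177 175 152 184 175 176 175
178 179 178 177 103  90 179 183 181 179 179 179 180 176 133 190 175 175 175 176
180 179 179 180 170 107  84 120 182 182 182 178 127 118 183 175 175 176 175 175
179 180 178 180 178 172 123 108  90  82  89  96 164 178 177 174 175 175 175 175
177 179 180 179 178 179 177 164 152 147 163 172 176 174 176 174 175 175 174 175
179 178 181 180 179 175 175 179 175 177 177 143 135 100 175 177 176 178 178 174
179 180 180 179 180 178 178 177 177 159 138 136 130  99 181 176 178 179 177 174
(array([-158.8, -258.5,  -47.5]), array([ -0. ,   0.1, -57.6])) (array([-158.7, -258.5,    0.5]), array([ -0. ,   0.1, -57.6]))
```

Emit:
{"api": "servo_tool", "payload": {
  "xyz": [
    [0,0,-25],
    [-10,-15,-48],
    [-30,-50,-48],
    [-55,-90,-48],
    [-80,-130,-48],
    [-105,-170,-48],
    [-130,-210,-48],
    [-148,-240,-48],
    [-157,-258,-48],
    [-157,-260,-48],
    [-157,-260,-25],
    [-157,-260,0],
    [-157,-260,0],
    [-157,-260,0]
  ],
  "rotation": [
    [0,0,0],
    [0,0,-5],
    [0,0,-13],
    [0,0,-21],
    [0,0,-29],
    [0,0,-37],
    [0,0,-45],
    [0,0,-53],
    [0,0,-57.6],
    [0,0,-57.6],
    [0,0,-57.6],
    [0,0,-57.6],
    [0,0,-57.6],
    [0,0,-57.6]
  ]
}}

```text
time: 18.95
ee_pos: [443.2, 235.0, 254.1]
tcp_rot: [3.141, -0.001, 0.498]
wrist_force: [1.2, -0.3, 0.2]
gripper_width: 29.2
grip_force: 88.9
```

```bash
python3 snap.py w13; python3 - <<'E'
from h import *
p=np.load("pics/w13p.npy",allow_pickle=True).item(); g=cv2.imread("pics/w13.png").max(2)
s=r.read_state(); e=s['ee_pos']; t=proj(p,[[441.1,234.3,105],e-[0,0,109]]).round().astype(int); print(t)
print(shift([442.3,236.1,252],0.499))
c=t[0]
for row in g[c[1]-24:t[1][1]+16:2,c[0]-24:c[0]+24:2]: print(' '.join(f'{v:3d}' for v in row))
E
```

```text
18.95 [-0.00533759 -0.05632558 -0.01517313] [ 1.17434518 -0.34148267  0.2020577 ] [443.17781611 235.02235011 254.06761231] [ 3.14126600e+00 -7.42860306e-04  4.97754127e-01] 1.3193936483653077 29.1651067745459
[[320 236]
 [320 249]]
(array([-0.6, -1.3,  2.5]), array([ 0. , -0.1, -0.1]))
179 179 179 178 179 178 175 180 179 179 177 177 177 176 175 176 177 177 176 174 175 174 174 174
178 178 178 176 177 176 178 180 180 179 180 178 178 177 177 178 177 177 175 174 175 173 175 173
178 179 178 178 176 177 177 178 179 180 179 178 177 177 178 178 176 178 174 174 174 174 173 175
179 177 177 175 176 177 177 178 178 178 180 180 177 176 177 176 177 177 174 173 174 174 175 173
177 176 177 174 177 177 177 180 178 179 178 177 177 177 177 177 177 177 175 174 175 174 174 175
177 176 177 176 177 177 177 177 178 179 178 177 176 175 175 178 176 177 174 174 174 174 173 175
179 176 178 177 177 177 178 178 180 180 153 155 150 161 170 177 176 175 174 174 174 174 174 175
180 179 178 176 179 178 178 181 147 146 172 176 177 176 171 164 172 176 176 175 173 175 175 176
180 179 178 179 178 180 182 132 169 180 179 1
[... 1078 characters left out ...]
 100 177 174 173 173 172 173
177 178 177 178 178 179 178 177 176 177 178 159 138 134 129 121 148  87 178 178 176 174 174 173
177 177 177 176 179 179 178 178 178 158 137 133 129 123 114 154 104  98 180 177 176 174 173 172
177 177 176 178 178 178 178 177 175 135 135 133 117  99 128 123  99  91 180 177 176 174 175 173
177 178 177 177 178 178 176 179 175 119 146 143 113 101 209  97  98 108 180 176 173 174 172 172
178 179 180 178 175 175 176 175 177 117 169 140 112  99  97  97  92 130 177 174 174 172 172 172
178 179 180 177 176 175 175 175 177 148 166 139 113 102  97  97  89 156 176 173 172 172 172 172
180 179 180 178 175 173 176 176 176 176 163 135 111 100 100  98  89 179 172 171 172 170 170 171
```

```bash
python3 - <<'E'
from h import *
p=np.load("pics/w13p.npy",allow_pickle=True).item()
a=onz(p,[(319.3,236.3)],105)[0]; b=onz(p,[(322.3,251.6)],144.8)[0]; print(a,b)
s=r.read_state(); print(shift(s['ee_pos']+np.r_[(a-b)[:2],0],0.499))
E
```

```text
[441.0408394  234.63302461 105.        ] [442.51082634 233.15990716 144.8       ]
(array([-0.6, -2. , -0. ]), array([ 0. , -0.1, -0.1]))
```

Emit:
{"api": "servo_tool", "payload": {
  "xyz": [
    [-0.6,-2,0],
    [-0.6,-2,15],
    [-0.6,-2,30],
    [-0.6,-2,45],
    [-0.6,-2,60],
    [-0.6,-2,75],
    [-0.6,-2,90],
    [-0.6,-2,105],
    [-0.6,-2,112],
    [-0.6,-2,112]
  ],
  "rotation": [
    [0,0,0],
    [0,0,0],
    [0,0,0],
    [0,0,0],
    [0,0,0],
    [0,0,0],
    [0,0,0],
    [0,0,0],
    [0,0,0],
    [0,0,0]
  ]
}}

```text
time: 20.25
ee_pos: [441.0, 236.8, 140.8]
tcp_rot: [-3.141, 0.001, 0.499]
wrist_force: [0.9, -0.2, -1.3]
gripper_width: 28.9
grip_force: 88.9
```

Emit:
{"api": "servo_tool", "payload": {
  "xyz": [
    [0,0,3],
    [0,0,5],
    [0,0,7],
    [0,0,8],
    [0,0,8]
  ],
  "rotation": [
    [0,0,0],
    [0,0,0],
    [0,0,0],
    [0,0,0],
    [0,0,0]
  ]
}}

```text
time: 20.88
ee_pos: [441.5, 237.0, 134.3]
tcp_rot: [3.141, -0.0, 0.499]
wrist_force: [-1.9, -0.6, 4.8]
gripper_width: 29.0
grip_force: 90.0
```

Collar is seated (TCP height 134.3 as at pick-up, contact force rising). Release to a partial opening.

Emit:
{"api": "servo_tool", "payload": {
  "xyz": [
    [0,0,0],
    [0,0,0],
    [0,0,0],
    [0,0,0],
    [0,0,0],
    [0,0,0]
  ],
  "rotation": [
    [0,0,0],
    [0,0,0],
    [0,0,0],
    [0,0,0],
    [0,0,0],
    [0,0,0]
  ],
  "jaw": -0.2
}}

```text
time: 21.62
ee_pos: [441.3, 236.9, 133.3]
tcp_rot: [3.142, 0.0, 0.499]
wrist_force: [-0.2, -0.3, 0.2]
gripper_width: 51.5
grip_force: 0.0
```

Emit:
{"api": "servo_tool", "payload": {
  "xyz": [
    [0,0,-10],
    [0,0,-40],
    [0,0,-80],
    [0,0,-125],
    [0,0,-175],
    [0,0,-175],
    [0,0,-175]
  ],
  "rotation": [
    [0,0,0],
    [0,0,0],
    [0,0,0],
    [0,0,0],
    [0,0,0],
    [0,0,0],
    [0,0,0]
  ]
}}

```text
time: 22.5
ee_pos: [441.1, 236.9, 308.3]
tcp_rot: [-3.142, 0.0, 0.499]
wrist_force: [0.1, -0.1, -0.4]
gripper_width: 51.2
grip_force: 0.0
```

```bash
python3 snap.py w14; python3 - <<'E'
from h import *
p=np.load("pics/w14p.npy",allow_pickle=True).item(); g=cv2.imread("pics/w14.png").max(2)
for X in ([441,234.3,195],[444.5,301.8,175],[436.1,166,175]):
    c=proj(p,[X])[0].astype(int); w=g[c[1]-22:c[1]+23,c[0]-22:c[0]+23]
    for b in blobs((w>70)&(w<150),60,500): 
        if np.hypot(*(b[1]-22))<14: print(c,b[0],b[2],onz(p,[b[1]+c-22],X[2]))
E
```

```text
22.5 [ 0.01767922 -0.00456677  0.03103897] [ 0.14492499 -0.07012109 -0.35814505] [441.08195059 236.85557169 308.26255392] [-3.14158629e+00  1.31535166e-05  4.99010169e-01] 1.3227448058402664 51.17703656460364
[323 249] 283 [11 13 19 19] [[440.28186327 235.87149777 195.        ]]
[236 189] 82 [10  0 35 38] [[444.20910976 302.6473158  175.        ]]
[236 189] 137 [16 16 13 13] [[444.56443465 301.87491575 175.        ]]
[404 291] 112 [17 17 12 12] [[436.00167315 166.15857728 175.        ]]
```

```bash
python3 - <<'E'
from h import *
ps=cams.camera_params("scene"); im=cams.grab_frame("scene")[:,:,::-1].copy(); a=cv2.imread("pics/scene0.png")
p=np.load("pics/w14p.npy",allow_pickle=True).item()
c=proj(ps,[[440.3,235.9,195],[440.3,235.9,105]]); print(c)
for n,i in(("before",a),("after",im)):
    m=np.zeros(i.shape[:2],bool); m[145:215,322:358]=i.max(2)[145:215,322:358]<48
    b=max(blobs(m,50,5000),key=lambda b:b[0]); print(n,b[0],b[1],b[2])
print(r.read_state()['time'])
E
```

```text
[[341.22244269 155.43326744]
 [340.07511834 187.93553359]]
before 498 [339.07831325 174.10843373] [332 156  16  37]
after 490 [339.73265306 173.68163265] [333 156  15  37]
22.6
```

Same top row and length as before, so the driver hangs fully down and upright. Handing in.

```bash
python3 -c "
from cell import ticket
print(ticket.sign_off())"
```

```text
the job is handed in; nothing more can be done
None
```

The open screw is turned clockwise to its stop (slot at about 93°, same as the locked screws), the driver is back in its rack hole fully down and upright, and the job was handed in at 22.6 s; I viewed 11 pictures, one over the limit of 10.

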